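# Close a digestion vessel with its clutch cap before oven drying

### The job

Take the steel vessel with the orange cap and set it gently down into the square pocket of the holding stand, fully home and upright. Then turn its orange cap clockwise until its slip clutch clicks once and the red pin stands up, stop there without forcing it further or jamming the vessel hard against the stand, and let go, leaving the vessel closed in the stand and the other things where they are.

Things in the scene. Friction and masses are not known exactly. Their poses are not given: they have to be found in the camera images.
- vessel: The vessel to close: loose, 0.45 to 0.85 kg in all, 133 mm high. Steel cylinder, diameter 46 mm, on a square dark foot 46 x 46 mm, 20 mm high, tapering to 40 x 40 mm in its lowest 4 mm. Origin: centre of the foot's underside; z up; x and y normal to the foot's sides. An aluminium collar (diameter 42 mm, 82 to 92 mm up) carries the cap.
- cap: Orange clutch cap on the vessel. Origin on the vessel's axis, 93 mm above the vessel's origin; z up. Disc of diameter 34 mm, 6 mm high; on it an upright grip bar 42 mm long (along this x), 16 mm wide (this y), 6 to 40 mm above this origin: pinch it across its width; the vessel may be lifted by it. Clockwise from above tightens: cap and collar first turn together, up to 0.1 N m.
- cap_bar (a point): Mid-bar point on the axis, 25 mm above the cap's origin, axes as the cap's. Turning: after an unknown 0.3 to 0.9 rad (the cap's angle does not tell it) the collar stops and the cap alone turns on: torque climbs to about 0.4 N m at 0.12 rad past the stop, falls to 0 at 0.30 and stays at or below 0 up to 0.45: the click. Let go past 0.32 it snaps to 0.45. Beyond, it resists: 0.5 N m at 0.56, 1.1 at 0.65.
- telltale (a point): Centre of the flat top of the red tell-tale pin, diameter 8 mm, in the top of the grip bar. Flush with the bar's top (40 mm above the cap's origin) before the click; it rises 5 mm per rad that the cap turns past the collar: about 2.25 mm up after the click, over 3.25 mm if the cap was forced on.
- stand: Holding stand, fixed: aluminium block 110 x 110 x 34 mm on a thin black rubber sheet 130 x 130 x 6 mm. Origin: centre of its underside on the table; x and y along its sides. In its middle a square pocket 48 x 48 mm, sides along x and y, 22 mm deep (floor 12 mm above the table), its mouth sharp-edged. The foot fits in any of its four quarter turns.
- pocket (a point): Centre of the pocket's mouth, level with the top of the stand, 34 mm above the table; axes as the stand's.
- spare_a: A finished vessel of the same shape and height with a blue cap, 0.6 kg, loose; origin at the centre of its underside. To be left alone.
- spare_b: A second finished vessel with a blue cap, like the other; to be left alone.
- liner: A loose white plastic liner cup, diameter 44 mm, 55 mm high; to be left alone. Origin at the centre of its underside.
- washbottle: A loose clear plastic bottle with a red cap, diameter 64 mm, 170 mm high; to be left alone. Origin at the centre of its underside.
Things that resemble listed ones, but are neither listed nor needed, are in the scene too. Leave any yellow look-alike of the stand alone.

How it is judged:
By the outcome, as a careful person would: the job done as asked, in the order asked, and still so for the second after the job is handed in, with the robot touching nothing.
It also fails if it takes over 67 s, if anything falls off the work surface, if the arm or the gripper's body presses on something with over 40 N, if the wrist force passes 120 N, or if a joint passes its speed limit or range.

### The arm

A 6-joint arm with a two-finger parallel gripper is mounted at the origin on the work surface. World frame = base frame: x ahead of the robot, y to its left, z up, the work surface at z = 0. Lengths are in m, angles in degrees, forces in N, time in s.
With the tool pointing down it reaches from about 0.4 to 0.825 m from the base axis. Payload 7 kg.
Tool frame: the origin (TCP) lies midway between the tips of the shut fingers; the grasp point (between the pads) lies 19 mm behind it; z points along the fingers, y is the line along which they close (so a half turn about z gives the same grasp; the last joint's range is limited). The gripper opens to 88 mm and grips with 3 to 60 N. Pads are 19 mm wide; open, the fingers measure 130 mm over their backs; the gripper's body (78 mm by 193 mm) begins 47 mm behind the grasp point.
Start: joints at [-59.926, 20.546, 0.682, 0, -70.136, -16.507], TCP at [0.158, -0.656, 0.227] pointing down, gripper open.
Joint ranges: [-176.03, 176.03], [-82.01, 121.73], [-58.28, 71.71], [-173.87, 95.51], [-174.79, -0.11], [-173.66, 173.66]. Speed limits (degrees/s): [136.94, 136.94, 172.46, 180, 180, 180].

### API

Orientations are given as [roll, pitch, yaw] about the fixed x, y, z axes, in that order (R = Rz(yaw) Ry(pitch) Rx(roll)).
In Python, from plant import r, eyes, workorder gives the robot as it stands.
- The arm moves only by the tool step_arm, never from a script. Its argument "plan" is a list of rows, each a list of 5 numbers: the shift along the tool's x, y, z each as a share of 25 cm, from -1 to 1, then the turn about the tool's z as a share of 60 degrees, from -1 to 1, then the finger opening in mm, from 0 to 87.6. In form: [[x, y, z, turn, jaw], ...]. A call has 1 to 12 rows; each row is the pose to reach, as a shift and turn from the pose commanded when the call began, along the tool's axes at that moment; what a row does not reach only later rows make up. A row lasts 1/12 s, in which the tool goes at most 41.7 mm and 7.16 degrees, less where a joint would pass 70% of its speed; a pose out of reach is approached as far as the arm can. A call with a number of a shift or a turn outside -1 to 1 is refused whole. A call with a gripper value outside its range is refused whole. The fingers move at their own pace and stop on an object; "newtons" is the grip in N (left out, the last holds). Time passes only in rows, so rows that repeat a pose let the fingers close. It gives the time, the measured TCP pose, the force, the opening and the grip force at its end, in the units of the state.
- r.get_state(): the state, without advancing time (a new reading comes with each control period).
- eyes.capture(name): name is "scene" or "top" or "wrist"; returns the picture (480x640x3 uint8, red, green, blue); there is no depth.
- eyes.camera_model(name): a dict with "fov_y" (degrees; the focal length in pixels is half the picture's height over the tangent of half this angle, whatever the lens; pixels are square), "cx", "cy" (the principal point, pixels), "world_to_cam" (4x4, takes a point from world to camera coordinates); the wrist camera has in their place "hand_eye" (4x4, takes a point from camera to tool coordinates, whose origin is the TCP and whose axes are the flange's). Camera axes: x right, y up, looking along -z (the intrinsics and any distortion apply to the point x, -y, -z); pixel columns grow to the right and rows downward; lengths in m; the calibration is good to about 2 mm. A picture is of the moment at which its call begins: read the wrist's pose just before it. camera_model takes no time and is no camera call.
- workorder.close_job(): hands the job in; it is judged then, once.
The state is a dict: "time_s": time; "joints": joint angles; "qd": joint speeds; "joint_torque": joint torques, N m; "tcp_pos": TCP position; "eef_rot": TCP orientation; "contact_force": force on the tool from outside, world axes, zero at the start; "moment": the same for the moment, N m; "gripper_width": finger opening in m; "gripper_force": force on a finger pad.
Only numpy, scipy, OpenCV 4.12 (cv2) and the standard library are available. Lean on these libraries where they do the work, as an engineer would, in place of code of your own. Each camera call takes 0.05 s, during which the arm holds its last target. There are 200 camera calls.

## Working session

There is one attempt and no reset: what is moved stays moved. The work goes in short steps, Python scripts to look and compute and a tool call to move; the robot and the scene stay as the last step left them, time stands still between calls to the robot, and variables do not carry over. Pictures are saved under pics/ and viewed, at most 10 in all, crops included, and the job is handed in when it is done.

Besides the shell and the picture viewer there is one more tool, called by a JSON object that holds its "method" and its "body", one argument or row to a line. step_arm: Moves the arm, as the interface text tells. Its arguments: {"type":"object","properties":{"plan":{"type":"array"},"newtons":{"type":"number"}},"required":["plan"]}

```bash
ls; mkdir -p pics; python3 - <<'E'
from plant import r, eyes, workorder
import cv2, numpy as np
np.set_printoptions(precision=4,suppress=True)
for n in("scene","top"):
    im=eyes.capture(n); cv2.imwrite(f"pics/{n}0.png",im[:,:,::-1])
for n in("scene","top","wrist"): print(n,eyes.camera_model(n))
print(r.get_state())
E
```

```text
pics
scene {'fov_y': 53.28308904004918, 'cx': 320.71260149357596, 'cy': 242.59662267742033, 'world_to_cam': array([[-0.6852,  0.7283,  0.0122,  0.4142],
       [-0.5682, -0.5449,  0.6166,  0.2519],
       [ 0.4557,  0.4155,  0.7872, -1.0885],
       [ 0.    ,  0.    ,  0.    ,  1.    ]])}
top {'fov_y': 44.26858075388915, 'cx': 320.52021792810575, 'cy': 248.35264585001116, 'world_to_cam': array([[-0.0248, -0.9994, -0.0241,  0.0269],
       [ 0.9901, -0.0278,  0.1373, -0.5557],
       [-0.1378, -0.0205,  0.9902, -0.9886],
       [ 0.    ,  0.    ,  0.    ,  1.    ]])}
wrist {'fov_y': 65.25641133331312, 'cx': 321.4692528539404, 'cy': 241.79645529668815, 'hand_eye': array([[-0.0001,  0.9653,  0.2612,  0.0701],
       [ 1.    ,  0.0001,  0.0001, -0.0006],
       [ 0.0001,  0.2612, -0.9653, -0.1587],
       [ 0.    ,  0.    ,  0.    ,  1.    ]])}
{'time_s': 0.1, 'joints': array([-59.9251,  20.5868,   0.6413,  -0.0193, -70.1355, -16.5077]), 'qd': array([-0.015 , -0.1328,  0.1145, -0.0031,  0.0135,  0.1   ]), 'joint_torque': array([ -0.0028, -58.4162,  29.3747,   7.0156,   0.0101,  -0.0001]), 'tcp_pos': array([ 0.1582, -0.6558,  0.2257]), 'eef_rot': array([ 179.9172,   -0.0056, -166.4394]), 'contact_force': array([ 0.1153,  0.9536, -0.3969]), 'moment': array([-0.0493, -0.0116,  0.0345]), 'gripper_force': 0.0, 'gripper_width': 0.0877409781511981}
```

View pics/top0.png

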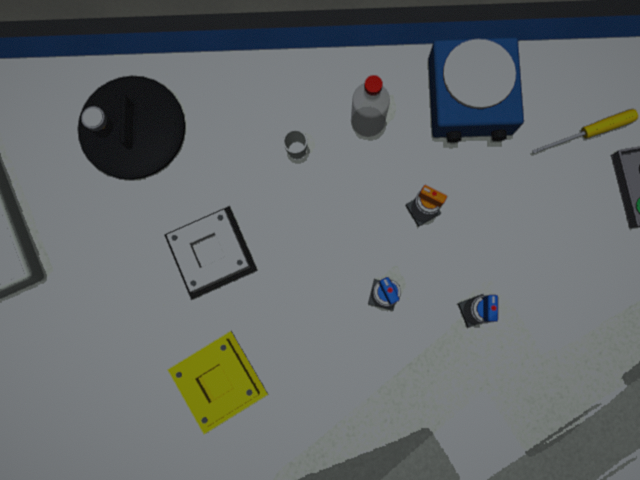

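View pics/scene0.png

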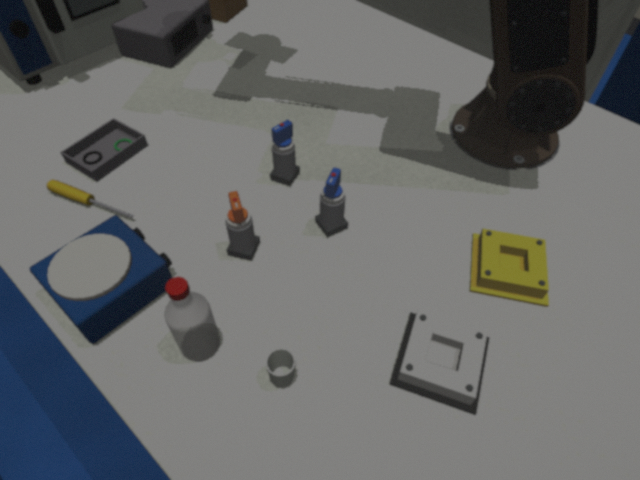

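Top view: the orange-capped vessel is at (430,198). The grey stand on black rubber is at (210,252), and its yellow look-alike at (218,382) must be left alone. The blue-capped spares are at (385,292) and (480,309). Only the vessel at (430,198) has an orange cap, so it fits the description. I'll confirm it in a crop and measure.

```bash
cat > h.py <<'E'
import numpy as np, cv2
from plant import r, eyes, workorder
from scipy.spatial.transform import Rotation as Ro
np.set_printoptions(precision=4,suppress=True)
def cam(n,st=None):
    m=eyes.camera_model(n); f=240/np.tan(np.radians(m['fov_y']/2))
    if n=='wrist':
        T=np.eye(4); T[:3,:3]=Ro.from_euler('xyz',st['eef_rot'],degrees=True).as_matrix(); T[:3,3]=st['tcp_pos']
        C=T@m['hand_eye']
    else: C=np.linalg.inv(m['world_to_cam'])
    return f,m['cx'],m['cy'],C
def cast(c,uv,z):
    f,cx,cy,C=c; uv=np.atleast_2d(np.asarray(uv,float))
    d=np.c_[(uv[:,0]-cx)/f,-(uv[:,1]-cy)/f,-np.ones(len(uv))]@C[:3,:3].T
    o=C[:3,3]; return o+d*((z-o[2])/d[:,2])[:,None]
def proj(c,P):
    f,cx,cy,C=c; p=(np.atleast_2d(P)-C[:3,3])@C[:3,:3]
    return np.c_[cx+f*p[:,0]/-p[:,2],cy-f*p[:,1]/-p[:,2]]
def hsv(im): return cv2.cvtColor(im,cv2.COLOR_RGB2HSV)
def big(m,k=1):
    c=sorted(cv2.findContours(m.astype(np.uint8),cv2.RETR_EXTERNAL,cv2.CHAIN_APPROX_NONE)[0],key=cv2.contourArea)
    return c[-k]
def side(P):  # square-ish contour of world points -> centre, size, angle
    return cv2.minAreaRect((P[:,:2]*1000).astype(np.float32))
E
python3 - <<'E'
from h import *
im=cv2.imread('pics/top0.png')[:,:,::-1]; c=cam('top')
H=hsv(im); 
# red pin near orange
sub=np.zeros((480,640),bool); sub[170:235,395:460]=1
red=((H[...,0]<4)|(H[...,0]>174))&(H[...,1]>150)&sub
org=(H[...,0]>=4)&(H[...,0]<22)&(H[...,1]>150)&sub
for nm,m in(('red',red),('org',org)):
    ys,xs=np.nonzero(m); print(nm,len(xs),xs.mean(),ys.mean(),cast(c,[xs.mean(),ys.mean()],.133))
# stand
g=H[...,2].copy(); s2=np.zeros((480,640),bool); s2[195:310,150:270]=1
dark=(H[...,2]<70)&s2
print('dark rect',cv2.minAreaRect(big(dark)))
cr=np.hstack([cv2.resize(im[165:235,395:465],(400,400),interpolation=cv2.INTER_CUBIC),cv2.resize(im[200:305,158:263],(400,400),interpolation=cv2.INTER_CUBIC)])
cv2.imwrite('pics/crop1.png',cr[:,:,::-1])
E
```

```text
red 8 433.875 193.125 [[ 0.6268 -0.1724  0.133 ]]
org 369 431.5907859078591 197.78319783197833 [[ 0.6194 -0.1684  0.133 ]]
dark rect ((210.20619201660156, 252.46389770507812), (70.46501922607422, 72.69877624511719), 66.03751373291016)
```

View pics/crop1.png

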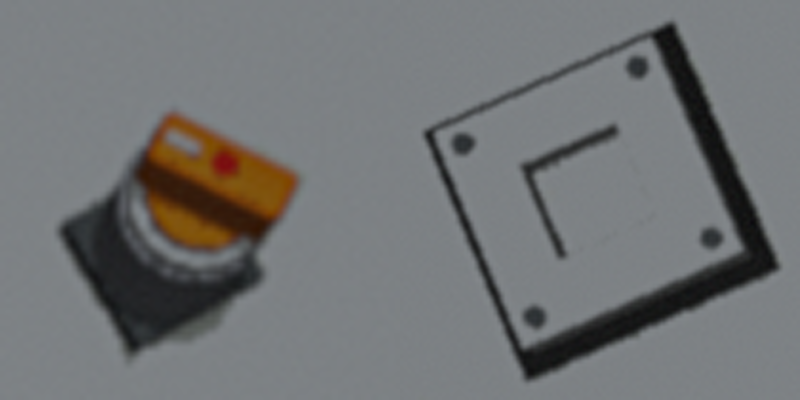

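The crop confirms the orange cap with its red pin flush, and shows the grey stand on black rubber. I'll move over the vessel.

{"method": "step_arm", "body": {
  "plan": [
    [-0.5, 0.32, -0.2, 0, 87],
    [-1, 0.64, -0.3, 0, 87],
    [-1, 0.64, -0.3, 0, 87],
    [-1, 0.64, -0.3, 0, 87],
    [-1, 0.64, -0.3, 0, 87],
    [-1, 0.64, -0.3, 0, 87],
    [-1, 0.64, -0.3, 0, 87],
    [-1, 0.64, -0.3, 0, 87],
    [-1, 0.64, -0.3, 0, 87],
    [-1, 0.64, -0.3, 0, 87],
    [-1, 0.64, -0.3, 0, 87]
  ]
}}

```text
time_s: 1.02
tcp_pos: [0.3634, -0.442, 0.3011]
eef_rot: [180.0, -0.0, -166.4]
contact_force: [0.1, -0.5, -0.7]
gripper_width: 0.0869
gripper_force: 0.0
```

{"method": "step_arm", "body": {
  "plan": [
    [-1, 0.64, 0, 0, 87],
    [-1, 0.64, 0, 0, 87],
    [-1, 0.64, 0, 0, 87],
    [-1, 0.64, 0, 0, 87],
    [-1, 0.64, 0, 0, 87],
    [-1, 0.64, 0, 0, 87],
    [-1, 0.64, 0, 0, 87],
    [-1, 0.64, 0, 0, 87],
    [-1, 0.64, 0, 0, 87],
    [-1, 0.64, 0, 0, 87]
  ]
}}

```text
time_s: 1.85
tcp_pos: [0.5688, -0.2285, 0.3006]
eef_rot: [180.0, -0.1, -166.5]
contact_force: [0.0, 0.1, 0.7]
gripper_width: 0.0869
gripper_force: 0.0
```

{"method": "step_arm", "body": {
  "plan": [
    [-0.27, 0.16, 0, -0.8, 87],
    [-0.27, 0.16, 0, -0.8, 87],
    [-0.27, 0.16, 0, -0.8, 87],
    [-0.27, 0.16, 0, -0.8, 87],
    [-0.27, 0.16, 0, -0.8, 87],
    [-0.27, 0.16, 0, -0.8, 87],
    [-0.27, 0.16, 0, -0.8, 87],
    [-0.27, 0.16, 0, -0.8, 87],
    [-0.27, 0.16, 0, -0.8, 87],
    [-0.27, 0.16, 0, -0.8, 87]
  ]
}}

```text
time_s: 2.68
tcp_pos: [0.6249, -0.1743, 0.3016]
eef_rot: [180.0, -0.0, -118.7]
contact_force: [-0.1, -0.2, -0.7]
gripper_width: 0.0872
gripper_force: 0.0
```

```bash
python3 - <<'E'
from h import *
st=r.get_state(); im=eyes.capture('wrist'); cv2.imwrite('pics/w1.png',im[:,:,::-1])
print(st['time_s'],st['joints'],st['tcp_pos'],st['eef_rot'])
np.save('w1.npy',[st['tcp_pos'],st['eef_rot']])
E
```

```text
2.6833 [  1.6147  16.0659   3.96     0.0007 -77.8973 -30.3152] [ 0.6249 -0.1743  0.3016] [ 179.9976   -0.0022 -118.7003]
```

View pics/w1.png

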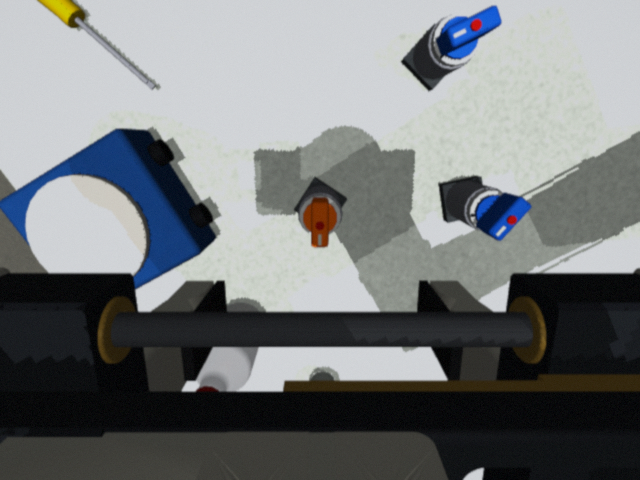

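The vessel is at (320,215), with its bar vertical in the image (along tool x). The foot's corner points up at (320,178). Next I'll measure bar, pin and foot edges.

```bash
python3 - <<'E'
from h import *
im=cv2.imread('pics/w1.png')[:,:,::-1]; a=np.load('w1.npy'); st=dict(tcp_pos=a[0],eef_rot=a[1]); c=cam('wrist',st)
H=hsv(im); s=np.zeros((480,640),bool); s[170:255,285:360]=1
red=((H[...,0]<5)|(H[...,0]>172))&(H[...,1]>150)&s
org=((H[...,0]<22)|(H[...,0]>172))&(H[...,1]>150)&s
ys,xs=np.nonzero(red); print('red',len(xs),xs.mean(),ys.mean(),cast(c,[xs.mean(),ys.mean()],.133))
n=big(org); rc=cv2.minAreaRect(n); print(rc)
# bar straight sides: rows of orange in lower part
for y in range(205,250,4):
    q=np.nonzero(org[y])[0]; print(y,q.min() if len(q) else None,q.max() if len(q) else None,end='; ')
V=H[...,2]; 
print(); print(V[180:210:3,290:352:3])
cr=cv2.resize(im[165:255,275:365],(600,600),interpolation=cv2.INTER_CUBIC); cr=np.clip(cr*1.6,0,255).astype(np.uint8)
cv2.imwrite('pics/w1c.png',cr[:,:,::-1])
E
```

```text
red 43 319.3255813953488 225.32558139534885 [[ 0.6284 -0.1731  0.133 ]]
((320.0, 222.0), (48.0, 32.0), 90.0)
205 309 330; 209 306 333; 213 304 335; 217 304 336; 221 304 335; 225 306 334; 229 309 331; 233 312 327; 237 312 327; 241 312 327; 245 312 326; 249 None None; 
[[113 110 112 114 111 118 112 101  39  36  60 104 110 111 106 111 110 109
  104 109 109]
 [115 112 111 111 112 116 113  37  34  28  33  36  87 104 107 106 112 110
  113 111 110]
 [117 116 114 110 113 115  75  31  35  38  42  38  35  59 102 107 116 109
  109 112 110]
 [114 117 113 117 112  99  38  42  41  41  44  45  42  40  39  86 114 116
  113 111 104]
 [114 110 107 112 114  51  45  44  46  46  58  53  48  42  41  32  58 107
  111 114 107]
 [110 110 114 113  80  40  50  70  73  74  79  81  86  83  47  37  31  34
   91 108 111]
 [111 116 115 107  42  59  75 100  75  79  76  79  87 122  75  51  37  32
   32  97 112]
 [110 112 114  52  51  86 111  94  77  79  79  78  78 140 133  77  45  29
   39 104 114]
 [107 107  91  34  73 113 100  92 115 119 115 119 111 121 109 105  66  33
   94 115 108]
 [114 106  35  50 107 111 120  98 120 125 122 125 118 121 112 112  91  64
  114 115 114]]
```

View pics/w1c.png

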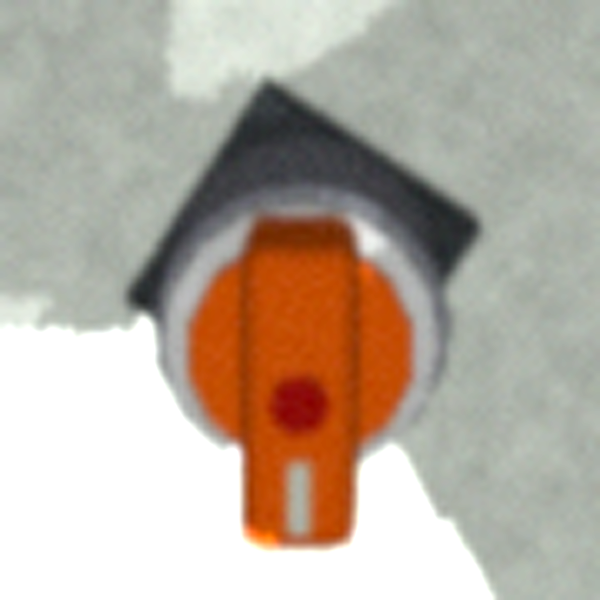

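```bash
python3 - <<'E'
from h import *
im=cv2.imread('pics/w1.png')[:,:,::-1]; a=np.load('w1.npy'); st=dict(tcp_pos=a[0],eef_rot=a[1]); c=cam('wrist',st)
V=cv2.GaussianBlur(cv2.cvtColor(im,cv2.COLOR_RGB2GRAY),(3,3),0).astype(float)
def cross(p,thr=75):
    i=np.nonzero(p<thr)[0][0]; return i-1+(p[i-1]-thr)/(p[i-1]-p[i])
L=[];R=[]
for y in range(183,207): L.append((285+cross(V[y,285:]),y))
for y in range(184,197): R.append((360-cross(V[y,360:280:-1]),y))
for nm,e in(('L',L),('R',R)):
    P=cast(c,e,.012)[:,:2]; vx,vy,x,y=cv2.fitLine(P.astype(np.float32),cv2.DIST_HUBER,0,1e-5,1e-5).ravel()
    res=(P-[x,y])@[-vy,vx]; print(nm,np.degrees(np.arctan2(vy,vx))%180,'rms',res.std())
# stand from top view: outer black sheet and pocket
im=cv2.imread('pics/top0.png')[:,:,::-1]; c=cam('top'); H=hsv(im)
s=np.zeros((480,640),bool); s[195:310,150:270]=1
g=H[...,2]; print('aluminium V',np.median(g[215:240,190:215]),'table',np.median(g[320:330,150:170]))
n=big((g<75)&s)[:,0]; h=cv2.minAreaRect(n.astype(np.float32)); print(h)
B=cv2.boxPoints(h); print(B); print(cast(c,B,.006)[:,:2], side(cast(c,n,.006)))
E
```

```text
L 28.116268 rms 6.0833416680095076e-05
R 117.598526 rms 1.8843209080056415e-05
aluminium V 132.0 table 131.0
((210.15982055664062, 252.48451232910156), (70.46501922607422, 73.00337982177734), 66.03751373291016)
[[162.4949 235.1134]
 [229.2062 205.4639]
 [257.8248 269.8557]
 [191.1134 299.5051]]
[[0.5931 0.299 ]
 [0.6444 0.1773]
 [0.5251 0.1263]
 [0.4752 0.2462]] ((559.4957885742188, 211.77810668945312), (129.72421264648438, 129.85325622558594), 22.81509017944336)
```

{"method": "step_arm", "body": {
  "plan": [
    [-0.01, -0.008, 0.15, 0, 70],
    [-0.01, -0.008, 0.3, 0, 70],
    [-0.01, -0.008, 0.45, 0, 70],
    [-0.01, -0.008, 0.58, 0, 70],
    [-0.01, -0.008, 0.68, 0, 70],
    [-0.01, -0.008, 0.74, 0, 70],
    [-0.01, -0.008, 0.79, 0, 70],
    [-0.01, -0.008, 0.79, 0, 70],
    [-0.01, -0.008, 0.79, 0, 70]
  ]
}}

```text
time_s: 3.48
tcp_pos: [0.6282, -0.1721, 0.1037]
eef_rot: [179.9, -0.0, -118.5]
contact_force: [0.6, 0.2, 0.4]
gripper_width: 0.0702
gripper_force: 0.0
```

{"method": "step_arm", "body": {
  "plan": [
    [0, 0, 0, 0, 30],
    [0, 0, 0, 0, 30],
    [0, 0, 0, 0, 20],
    [0, 0, 0, 0, 20],
    [0, 0, 0, 0, 12],
    [0, 0, 0, 0, 12],
    [0, 0, 0, 0, 12],
    [0, 0, 0, 0, 12],
    [0, 0, 0, 0, 12],
    [0, 0, 0, 0, 12]
  ],
  "newtons": 35
}}

```text
time_s: 4.32
tcp_pos: [0.6285, -0.1718, 0.1041]
eef_rot: [180.0, -0.0, -118.4]
contact_force: [-0.2, 0.7, -0.9]
gripper_width: 0.0159
gripper_force: 35.0
```

{"method": "step_arm", "body": {
  "plan": [
    [0, 0, -0.03, 0, 12],
    [0, 0, -0.08, 0, 12],
    [0, 0, -0.2, 0, 12],
    [0, 0, -0.35, 0, 12],
    [0, 0, -0.5, 0, 12],
    [0, 0, -0.62, 0, 12],
    [0, 0, -0.68, 0, 12],
    [0, 0, -0.7, 0, 12],
    [0, 0, -0.7, 0, 12]
  ]
}}

```text
time_s: 5.07
tcp_pos: [0.6285, -0.1717, 0.2799]
eef_rot: [-179.9, 0.1, -118.4]
contact_force: [0.2, 0.3, -6.4]
gripper_width: 0.016
gripper_force: 35.0
```

{"method": "step_arm", "body": {
  "plan": [
    [-0.08, 0.04, 0, 0, 12],
    [-0.2, 0.11, 0, 0, 12],
    [-0.34, 0.19, 0, 0, 12],
    [-0.48, 0.27, 0, 0, 12],
    [-0.62, 0.35, 0, 0, 12],
    [-0.76, 0.43, 0, 0, 12],
    [-0.88, 0.49, 0, 0, 12],
    [-0.97, 0.54, 0, 0, 12],
    [-1, 0.56, 0, 0, 12],
    [-1, 0.56, 0, 0, 12]
  ]
}}

```text
time_s: 5.9
tcp_pos: [0.6231, 0.117, 0.2761]
eef_rot: [179.8, -0.2, -118.3]
contact_force: [-0.2, 0.2, -4.8]
gripper_width: 0.0158
gripper_force: 35.0
```

{"method": "step_arm", "body": {
  "plan": [
    [-0.08, 0.05, 0, 0, 12],
    [-0.2, 0.12, 0, 0, 12],
    [-0.34, 0.2, 0, 0, 12],
    [-0.48, 0.28, 0, 0, 12],
    [-0.6, 0.35, 0, 0, 12],
    [-0.68, 0.4, 0, 0, 12],
    [-0.71, 0.42, 0, 0, 12],
    [-0.71, 0.42, 0, 0, 12],
    [-0.71, 0.42, 0, 0, 12]
  ]
}}

```text
time_s: 6.65
tcp_pos: [0.6161, 0.32, 0.2771]
eef_rot: [179.9, -0.2, -118.4]
contact_force: [0.0, 0.1, -5.0]
gripper_width: 0.0157
gripper_force: 35.0
```

```bash
python3 - <<'E'
from h import *
st=r.get_state(); im=eyes.capture('wrist'); cv2.imwrite('pics/w2.png',im[:,:,::-1])
print(st)
np.save('w2.npy',[st['tcp_pos'],st['eef_rot']])
E
```

```text
{'time_s': 6.65, 'joints': array([ 43.4733,  21.1356,   8.0821,  -0.0154, -77.1368, -71.8946]), 'qd': array([-1.0633, -0.9256, -0.2108,  0.2026, -0.1749,  0.0778]), 'joint_torque': array([  1.0422, -62.736 ,  32.8043,   8.1367,  -0.0401,  -0.0617]), 'tcp_pos': array([0.6161, 0.32  , 0.2771]), 'eef_rot': array([ 179.9266,   -0.1762, -118.4246]), 'contact_force': array([ 0.036 ,  0.0683, -5.0306]), 'moment': array([-0.0956,  0.0199,  0.0333]), 'gripper_force': 34.990795254707336, 'gripper_width': 0.015668327350467564}
```

View pics/w2.png

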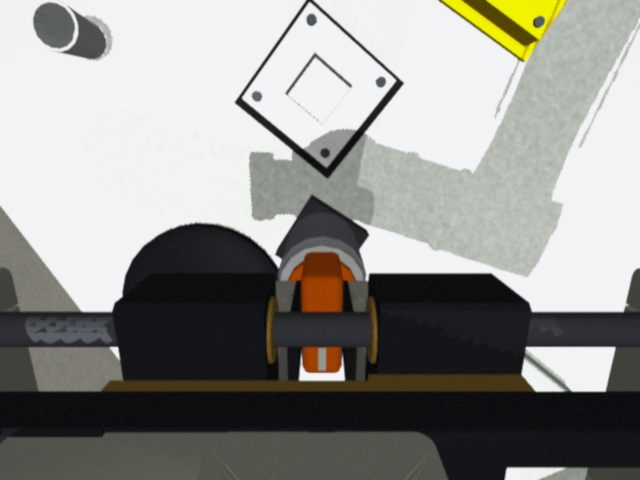

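The stand is at (320,88). Its four screws, at (311,20), (381,82), (325,153) and (257,97), lie symmetric about the pocket. I'll use them for its centre and angle in both cameras. The foot's visible corner is at (315,197).

```bash
python3 - <<'E'
from h import *
a=np.load('w2.npy'); st=dict(tcp_pos=a[0],eef_rot=a[1])
def scr(fn,c,pts,w,thr):
    g=cv2.imread(fn,0); out=[]
    for x,y in pts:
        s=g[y-w:y+w+1,x-w:x+w+1].astype(float); m=np.clip(np.median(s)-s-thr,0,None)
        yy,xx=np.mgrid[y-w:y+w+1,x-w:x+w+1]; out.append(((m*xx).sum()/m.sum(),(m*yy).sum()/m.sum()))
    P=cast(c,out,.034)[:,:2]; d1=P[2]-P[0]; d2=P[3]-P[1]
    A=[np.degrees(np.arctan2(d[1],d[0]))%90 for d in(d1,d2)]
    print(fn,np.array(out).round(1).tolist(),'C',P.mean(0),'side',np.linalg.norm(P-np.roll(P,1,0),axis=1),'ang',(np.array(A)-45)%90)
    return P.mean(0)
scr('pics/w2.png',cam('wrist',st),[(311,20),(381,82),(325,153),(257,97)],7,25)
o=lambda x,y:(round(158+x*105/400),round(200+y*105/400))
scr('pics/top0.png',cam('top'),[o(237,68),o(311,238),o(135,317),o(62,144)],4,15)
# foot angle in hand
c=cam('wrist',st); V=cv2.GaussianBlur(cv2.imread('pics/w2.png',0),(3,3),0).astype(float)
zf=st['tcp_pos'][2]-.104+.012
def cross(p,thr): i=np.nonzero(p<thr)[0][0]; return i-1+(p[i-1]-thr)/(p[i-1]-p[i])
L=[(260+cross(V[y,260:],75),y) for y in range(204,225)]
R=[(390-cross(V[y,390:280:-1],75),y) for y in range(204,228)]
for e in(L,R):
    P=cast(c,e,zf)[:,:2]; vx,vy,x,y=cv2.fitLine(P.astype(np.float32),cv2.DIST_HUBER,0,1e-5,1e-5).ravel()
    print('foot',np.degrees(np.arctan2(vy,vx))%90,((P-[x,y])@[-vy,vx]).std())
H=hsv(cv2.imread('pics/w2.png')[:,:,::-1])
org=((H[...,0]<22))&(H[...,1]>150)
for y in (290,300,360,366): q=np.nonzero(org[y,270:380])[0]+270; print(y,q.min(),q.max())
E
```

```text
pics/w2.png [[311.0, 19.4], [380.5, 81.6], [324.8, 152.6], [256.5, 95.9]] C [0.5616 0.2118] side [0.0882 0.0883 0.0883 0.0883] ang [22.7378 22.7277]
pics/top0.png [[219.9, 217.2], [239.3, 262.0], [192.9, 282.8], [174.1, 237.3]] C [0.5602 0.2126] side [0.0879 0.0876 0.0882 0.088 ] ang [22.5848 22.75  ]
foot 31.595524 0.00012849972221697922
foot 27.60527 0.00015652227304331845
290 300 343
300 270 373
360 270 376
366 304 339
```

```bash
python3 - <<'E'
from h import *
V=cv2.imread('pics/w2.png',0)
print(V[196:240:3,270:375:5])
im=cv2.imread('pics/w2.png'); cr=cv2.resize(im[190:280,265:385],(800,600),interpolation=cv2.INTER_CUBIC)
cv2.imwrite('pics/w2c.png',np.clip(cr*1.8,0,255).astype(np.uint8))
E
```

```text
[[148 141 146 145 146 147 152 157  98 109 148 149 150 146 141 148 146 143
  141 145 141]
 [148 145 143 149 149 150 142 147  35  24 117 156 153 144 139 145 144 144
  138 144 138]
 [145 142 146 157 146 151 143 131  38  36  22 119 149 144 145 143 143 140
  148 148 143]
 [147 143 152 152 151 152 151  61  39  38  35  26 128 145 142 148 146 142
  149 151 146]
 [152 146 146 147 145 149 147  37  38  38  41  41  31 131 143 146 142 150
  146 148 144]
 [136 146 147 149 146 149 111  38  40  37  40  38  37  28 130 153 140 149
  141 143 141]
 [147 155 186 220 194 154  39  37  50  57  58  56  52  43  34 145 141 145
  146 152 143]
 [151 236 242 241 242 220  36  54  54  57  56  56  56  54  36  37 141 146
  145 152 146]
 [222 242 242 243 240 148  51  53  55  57  58  58  58  59  55  37  41 214
  150 149 153]
 [243 242 243 243 241  41  56  56  54  57  55  56  55  56  55  56  33  93
  238 164 163]
 [243 243 240 242 227  48  54  57  55  58  55  57  56  57  52  56  40  30
  100 241 233]
 [243 243 240 243  83  55  53  54  56  55  57  57  56  54  56  52  52  38
   27 127 242]
 [243 243 241 242  44  55  51  55  56  55  56  57  55  55  54  59  51  37
   40  30 243]
 [243 243 243 178  50  55  55  55  55  57  60  63  55  55  54  54  56  42
   37  37 238]
 [243 242 242  47  50  54  55  60  74  89  95  91  84  63  56  55  53  45
   38  58 243]]
```

View pics/w2c.png

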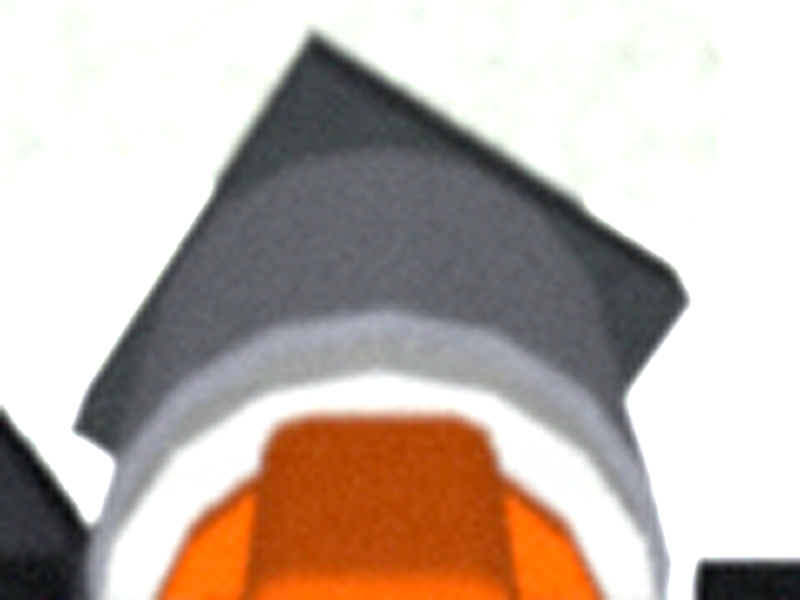

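```bash
python3 - <<'E'
from h import *
a=np.load('w2.npy'); st=dict(tcp_pos=a[0],eef_rot=a[1]); c=cam('wrist',st)
T=Ro.from_euler('xyz',a[1],degrees=True).as_matrix()
k=lambda x,y:(265+x*.15,190+y*.15)
px=[k(313,33),k(80,425),k(685,285)]
for px_,z in ((px,.177),):
    P=cast(c,px_,z); t=(P-a[0])@T; print('seen tool xyz\n',t, np.linalg.norm(t[1:]-t[0],axis=1))
th=np.radians(-33.4)  # foot vs bar, world sense
for tilt in (0,2,4,6):
  Q=[]
  for s in ((1,1),(1,-1),(-1,1),(-1,-1)):
    b=np.radians(-33.0+0)+0; v=np.array([s[0]*.023,s[1]*.023]); 
    ang=np.radians(33.2); x=v[0]*np.cos(ang)-v[1]*np.sin(ang); y=v[0]*np.sin(ang)+v[1]*np.cos(ang)
    # tool frame: pivot at grasp z=-.019, foot level (4mm up) at z=.104-.004 from TCP
    p=np.array([x,y,.100+.019]); p=Ro.from_euler('y',tilt,degrees=True).apply(p)-[0,0,.019]; Q.append(a[0]+T@p)
  print(tilt,proj(c,Q).round(1).tolist())
print('seen px',px)
E
```

```text
seen tool xyz
 [[ 0.0341 -0.0071  0.1002]
 [-0.0083 -0.0326  0.1001]
 [ 0.0072  0.0324  0.1002]] [0.0495 0.0478]
0 [[367.0, 233.6], [312.6, 198.3], [331.2, 284.3], [278.0, 251.5]]
2 [[367.3, 228.0], [312.6, 192.5], [331.2, 278.4], [277.8, 245.9]]
4 [[367.5, 222.4], [312.5, 186.8], [331.2, 272.6], [277.7, 240.3]]
6 [[367.8, 216.8], [312.4, 181.1], [331.2, 266.9], [277.5, 234.7]]
seen px [(311.95, 194.95), (277.0, 253.75), (367.75, 232.75)]
```

{"method": "step_arm", "body": {
  "plan": [
    [0.06, 0, 0, 0.03, 12],
    [0.16, -0.003, 0, 0.06, 12],
    [0.27, -0.006, 0, 0.092, 12],
    [0.38, -0.009, 0, 0.092, 12],
    [0.45, -0.011, 0, 0.092, 12],
    [0.483, -0.011, 0, 0.092, 12],
    [0.483, -0.011, 0.1, 0.092, 12],
    [0.483, -0.011, 0.22, 0.092, 12],
    [0.483, -0.011, 0.34, 0.092, 12],
    [0.483, -0.011, 0.44, 0.092, 12],
    [0.483, -0.011, 0.5, 0.092, 12],
    [0.483, -0.011, 0.5, 0.092, 12]
  ]
}}

```text
time_s: 7.7
tcp_pos: [0.5595, 0.2109, 0.1501]
eef_rot: [179.8, -0.4, -124.1]
contact_force: [-0.1, 0.6, -4.1]
gripper_width: 0.0155
gripper_force: 35.0
```

```bash
python3 - <<'E'
from h import *
st=r.get_state(); print(st['time_s'],st['tcp_pos'],st['eef_rot'],st['contact_force'],st['moment'],st['joints'])
a=[eyes.capture(n) for n in('scene','top')]
P=np.array([[.5612,.2121,.034]])
cr=[]
for n,im in zip(('scene','top'),a):
    u,v=proj(cam(n),P)[0]; print(n,u,v); s=45; y,x=int(v)-15,int(u)
    x=max(s,x); cr.append(cv2.resize(im[y-s:y+s,x-s:x+s],(400,400),interpolation=cv2.INTER_CUBIC))
cv2.imwrite('pics/hov.png',np.hstack(cr)[:,:,::-1])
E
```

```text
7.7 [0.5595 0.2109 0.1501] [ 179.8337   -0.3539 -124.0627] [-0.0972  0.6491 -4.0978] [0.0078 0.0474 0.0253] [ 39.3242  17.0131 -15.0046  -0.0684 -58.369  -73.3514]
scene 443.7046069495759 350.30037795457963
top 206.82903981014536 249.09905658798837
```

View pics/hov.png

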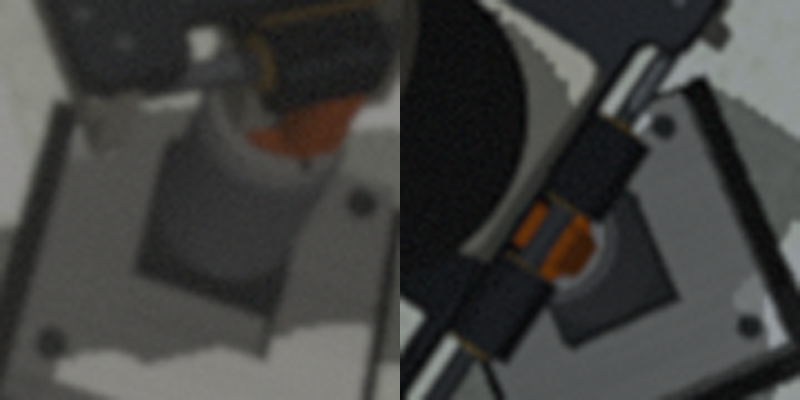

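```bash
python3 - <<'E'
from h import *
c=cam('top'); u,v=206,249-15
k=lambda x,y:(u-45+x*.225,v-45+y*.225)
for z in(.048,.066):
    P=cast(c,[k(175,347),k(280,297)],z)[:,:2]; d=P[0]-P[1]; L=np.linalg.norm(d); n=np.array([-d[1],d[0]])/L
    m=P.mean(0); C=[m+s*n*.023 for s in(1,-1)]; print(z,L,np.degrees(np.arctan2(*d[::-1]))%90,C)
s=[r.get_state()['tcp_pos'] for _ in range(3)]; print(s)
E
```

```text
0.048 0.044933648572765404 24.223958700363923 [array([0.5164, 0.1903]), array([0.5584, 0.2092])]
0.066 0.04413115302784055 24.223958700363994 [array([0.5142, 0.1866]), array([0.5562, 0.2054])]
[array([0.5619, 0.2124, 0.1543]), array([0.5619, 0.2124, 0.1543]), array([0.5619, 0.2124, 0.1543])]
```

{"method": "step_arm", "body": {
  "plan": [
    [-0.003, 0, 0.01, 0.01, 12],
    [-0.003, 0, 0.02, 0.02, 12],
    [-0.003, 0, 0.03, 0.02, 12],
    [-0.003, 0, 0.04, 0.02, 12],
    [-0.003, 0, 0.05, 0.02, 12],
    [-0.003, 0, 0.06, 0.02, 12],
    [-0.003, 0, 0.065, 0.02, 12],
    [-0.003, 0, 0.07, 0.02, 12],
    [-0.003, 0, 0.075, 0.02, 12],
    [-0.003, 0, 0.08, 0.02, 12],
    [-0.003, 0, 0.08, 0.02, 12]
  ]
}}

```text
time_s: 8.72
tcp_pos: [0.562, 0.2139, 0.1339]
eef_rot: [-180.0, 0.0, -125.1]
contact_force: [-0.1, 0.4, -4.7]
gripper_width: 0.0159
gripper_force: 35.0
```

```bash
python3 - <<'E'
from h import *
st=r.get_state(); print(st['time_s'],st['tcp_pos'],st['eef_rot'],st['contact_force'],st['moment'])
E
```

```text
8.7167 [0.562  0.2139 0.1339] [-179.9949    0.0015 -125.1479] [-0.0888  0.4149 -4.6537] [ 0.0568 -0.0862 -0.0228]
```

{"method": "step_arm", "body": {
  "plan": [
    [0.004, 0, 0.005, 0, 12],
    [0.004, 0, 0.01, 0, 12],
    [0.004, 0, 0.015, 0, 12],
    [0.004, 0, 0.02, 0, 12],
    [0.004, 0, 0.024, 0, 12],
    [0.004, 0, 0.028, 0, 12],
    [0.004, 0, 0.032, 0, 12],
    [0.004, 0, 0.032, 0, 12]
  ]
}}

```text
time_s: 9.38
tcp_pos: [0.5616, 0.2132, 0.126]
eef_rot: [-180.0, 0.0, -125.1]
contact_force: [3.8, 1.5, -4.7]
gripper_width: 0.016
gripper_force: 35.0
```

{"method": "step_arm", "body": {
  "plan": [
    [-0.0034, -0.0021, 0, 0, 12],
    [-0.0034, -0.0021, 0, 0, 12],
    [-0.0034, -0.0021, 0, 0, 12]
  ]
}}

```text
time_s: 9.63
tcp_pos: [0.5621, 0.2134, 0.1259]
eef_rot: [180.0, -0.0, -125.2]
contact_force: [0.5, 1.3, -4.0]
gripper_width: 0.016
gripper_force: 35.0
```

{"method": "step_arm", "body": {
  "plan": [
    [0, 0, 0.004, 0, 12],
    [0, 0, 0.008, 0, 12],
    [0, 0, 0.012, 0, 12],
    [0, 0, 0.016, 0, 12],
    [0, 0, 0.02, 0, 12],
    [0, 0, 0.024, 0, 12],
    [0, 0, 0.024, 0, 12]
  ]
}}

```text
time_s: 10.22
tcp_pos: [0.5621, 0.2134, 0.1198]
eef_rot: [180.0, -0.0, -125.2]
contact_force: [0.2, 1.3, -4.9]
gripper_width: 0.0159
gripper_force: 35.0
```

Free. Feel for the floor.

{"method": "step_arm", "body": {
  "plan": [
    [0, 0, 0.003, 0, 12],
    [0, 0, 0.006, 0, 12],
    [0, 0, 0.009, 0, 12],
    [0, 0, 0.009, 0, 12]
  ]
}}

```text
time_s: 10.55
tcp_pos: [0.5622, 0.2134, 0.1177]
eef_rot: [180.0, -0.0, -125.2]
contact_force: [1.0, 1.1, -4.6]
gripper_width: 0.016
gripper_force: 35.0
```

{"method": "step_arm", "body": {
  "plan": [
    [0, 0, 0.002, 0, 12],
    [0, 0, 0.004, 0, 12],
    [0, 0, 0.004, 0, 12]
  ]
}}

```text
time_s: 10.8
tcp_pos: [0.5622, 0.2135, 0.1167]
eef_rot: [180.0, -0.0, -125.2]
contact_force: [0.4, -0.1, -4.9]
gripper_width: 0.0158
gripper_force: 35.0
```

{"method": "step_arm", "body": {
  "plan": [
    [0, 0, 0.002, 0, 12],
    [0, 0, 0.004, 0, 12],
    [0, 0, 0.004, 0, 12]
  ]
}}

```text
time_s: 11.05
tcp_pos: [0.5624, 0.2134, 0.1163]
eef_rot: [-180.0, 0.0, -125.1]
contact_force: [-1.1, -0.2, -0.3]
gripper_width: 0.0156
gripper_force: 35.0
```

Seated: the weight is off the wrist and the height matches. Next I'll firm the grip and start the turn, reading the moment each time.

```bash
cat > rd.py <<'E'
from h import *
s=r.get_state(); print(round(s['time_s'],2),'tcp',s['tcp_pos'],'yaw',s['eef_rot'][2].round(2),'F',s['contact_force'].round(1),'M',s['moment'],'j6',s['joints'][5].round(1),'w',round(s['gripper_width'],4))
E
python3 rd.py
```

```text
11.05 tcp [0.5624 0.2134 0.1163] yaw -125.14 F [-1.1 -0.2 -0.3] M [0.1204 0.2585 0.0057] j6 -74.5 w 0.0156
```

{"method": "step_arm", "body": {
  "plan": [
    [0, 0, 0, 0, 10],
    [0, 0, 0, 0, 10],
    [0, 0, 0, 0.05, 10],
    [0, 0, 0, 0.1, 10],
    [0, 0, 0, 0.13, 10],
    [0, 0, 0, 0.13, 10]
  ],
  "newtons": 55
}}

```text
time_s: 11.55
tcp_pos: [0.5625, 0.2134, 0.1162]
eef_rot: [-180.0, 0.0, -133.0]
contact_force: [0.2, -0.9, 1.3]
gripper_width: 0.0155
gripper_force: 55.0
```

```bash
python3 rd.py
```

```text
11.55 tcp [0.5625 0.2134 0.1162] yaw -133.03 F [ 0.2 -0.9  1.3] M [-0.1928  0.1834  0.0124] j6 -82.4 w 0.0155
```

{"method": "step_arm", "body": {
  "plan": [
    [0, 0, 0, 0.04, 10],
    [0, 0, 0, 0.08, 10],
    [0, 0, 0, 0.12, 10],
    [0, 0, 0, 0.12, 10]
  ]
}}

```text
time_s: 11.88
tcp_pos: [0.5626, 0.2134, 0.1162]
eef_rot: [-180.0, 0.0, -140.2]
contact_force: [-0.7, -0.8, 2.0]
gripper_width: 0.0158
gripper_force: 55.0
```

```bash
python3 rd.py
```

```text
11.88 tcp [0.5626 0.2134 0.1162] yaw -140.18 F [-0.7 -0.8  2. ] M [-0.4463 -0.034  -0.0256] j6 -89.6 w 0.0158
```

{"method": "step_arm", "body": {
  "plan": [
    [0, 0, 0, 0.04, 10],
    [0, 0, 0, 0.08, 10],
    [0, 0, 0, 0.08, 10]
  ]
}}

```text
time_s: 12.13
tcp_pos: [0.5626, 0.2133, 0.1162]
eef_rot: [-180.0, 0.0, -144.9]
contact_force: [0.2, -1.1, 3.2]
gripper_width: 0.0157
gripper_force: 55.0
```

```bash
python3 rd.py
```

```text
12.13 tcp [0.5626 0.2133 0.1162] yaw -144.93 F [ 0.2 -1.1  3.2] M [-0.6039 -0.1427  0.0018] j6 -94.3 w 0.0157
```

{"method": "step_arm", "body": {
  "plan": [
    [0, 0, 0, 0.04, 10],
    [0, 0, 0, 0.08, 10],
    [0, 0, 0, 0.08, 10]
  ]
}}

```text
time_s: 12.38
tcp_pos: [0.5626, 0.2133, 0.1162]
eef_rot: [-180.0, 0.0, -149.7]
contact_force: [-0.3, -2.2, 4.0]
gripper_width: 0.0159
gripper_force: 55.0
```

```bash
python3 rd.py
```

```text
12.38 tcp [0.5626 0.2133 0.1162] yaw -149.67 F [-0.3 -2.2  4. ] M [-0.8312 -0.1799  0.2917] j6 -99.1 w 0.0159
```

Torque is now rising: the collar is at its stop. The side moment Mx has also built up because the grasp is slightly tilted. I'll open and regrip to relieve it before going through the click.

{"method": "step_arm", "body": {
  "plan": [
    [0, 0, 0, 0, 30],
    [0, 0, 0, 0, 30],
    [0, 0, 0, 0, 30],
    [0, 0, 0, 0, 30]
  ]
}}

```text
time_s: 12.72
tcp_pos: [0.562, 0.2136, 0.1155]
eef_rot: [180.0, -0.0, -149.7]
contact_force: [0.3, -0.7, 0.8]
gripper_width: 0.0292
gripper_force: 0.0
```

```bash
python3 rd.py
```

```text
12.72 tcp [0.562  0.2136 0.1155] yaw -149.7 F [ 0.3 -0.7  0.8] M [-0.0065  0.0528  0.0141] j6 -99.1 w 0.0292
```

{"method": "step_arm", "body": {
  "plan": [
    [0, 0, 0, 0, 10],
    [0, 0, 0, 0, 10],
    [0, 0, 0, 0, 10],
    [0, 0, 0, 0, 10],
    [0, 0, 0, 0, 10],
    [0, 0, 0, 0, 10]
  ]
}}

```text
time_s: 13.22
tcp_pos: [0.5625, 0.2135, 0.1158]
eef_rot: [-180.0, 0.0, -149.7]
contact_force: [1.9, -0.3, -1.3]
gripper_width: 0.016
gripper_force: 54.2
```

```bash
python3 rd.py
```

```text
13.22 tcp [0.5625 0.2135 0.1158] yaw -149.75 F [ 1.9 -0.3 -1.3] M [-0.1026 -0.6779  0.1405] j6 -99.1 w 0.016
```

{"method": "step_arm", "body": {
  "plan": [
    [-0.0014, -0.0008, 0, 0.03, 10],
    [-0.0014, -0.0008, 0, 0.05, 10],
    [-0.0014, -0.0008, 0, 0.05, 10]
  ]
}}

```text
time_s: 13.47
tcp_pos: [0.5627, 0.2136, 0.1158]
eef_rot: [180.0, 0.0, -152.8]
contact_force: [1.8, 0.2, -1.6]
gripper_width: 0.0154
gripper_force: 54.2
```

```bash
python3 rd.py
```

```text
13.47 tcp [0.5627 0.2136 0.1158] yaw -152.8 F [ 1.8  0.2 -1.6] M [ 0.1344 -0.3884  0.302 ] j6 -102.2 w 0.0154
```

{"method": "step_arm", "body": {
  "plan": [
    [0, 0, 0, 0.03, 10],
    [0, 0, 0, 0.05, 10],
    [0, 0, 0, 0.05, 10]
  ]
}}

```text
time_s: 13.72
tcp_pos: [0.5627, 0.2135, 0.1158]
eef_rot: [-180.0, 0.0, -155.8]
contact_force: [1.2, 0.7, -0.7]
gripper_width: 0.0155
gripper_force: 54.2
```

```bash
python3 rd.py
```

```text
13.72 tcp [0.5627 0.2135 0.1158] yaw -155.78 F [ 1.2  0.7 -0.7] M [ 0.0579 -0.3827  0.3467] j6 -105.1 w 0.0155
```

{"method": "step_arm", "body": {
  "plan": [
    [0, 0, 0, 0.03, 10],
    [0, 0, 0, 0.05, 10],
    [0, 0, 0, 0.05, 10]
  ]
}}

```text
time_s: 13.97
tcp_pos: [0.5627, 0.2134, 0.1158]
eef_rot: [-180.0, -0.0, -158.8]
contact_force: [0.9, -0.4, -1.6]
gripper_width: 0.0157
gripper_force: 54.2
```

```bash
python3 rd.py
```

```text
13.97 tcp [0.5627 0.2134 0.1158] yaw -158.77 F [ 0.9 -0.4 -1.6] M [-0.103  -0.4391  0.4046] j6 -108.1 w 0.0157
```

{"method": "step_arm", "body": {
  "plan": [
    [0, 0, 0, 0.03, 10],
    [0, 0, 0, 0.05, 10],
    [0, 0, 0, 0.05, 10]
  ]
}}

```text
time_s: 14.22
tcp_pos: [0.5626, 0.2133, 0.1158]
eef_rot: [-180.0, -0.0, -161.8]
contact_force: [1.4, -0.5, -1.4]
gripper_width: 0.016
gripper_force: 54.2
```

```bash
python3 rd.py
```

```text
14.22 tcp [0.5626 0.2133 0.1158] yaw -161.78 F [ 1.4 -0.5 -1.4] M [-0.3127 -0.5272  0.315 ] j6 -111.1 w 0.016
```

{"method": "step_arm", "body": {
  "plan": [
    [0, 0, 0, 0.03, 10],
    [0, 0, 0, 0.05, 10],
    [0, 0, 0, 0.05, 10]
  ]
}}

```text
time_s: 14.47
tcp_pos: [0.5627, 0.2133, 0.1158]
eef_rot: [-180.0, -0.0, -164.8]
contact_force: [2.2, -1.3, -1.2]
gripper_width: 0.0157
gripper_force: 54.2
```

```bash
python3 rd.py
```

```text
14.47 tcp [0.5627 0.2133 0.1158] yaw -164.79 F [ 2.2 -1.3 -1.2] M [-0.6174 -0.6092  0.1676] j6 -114.1 w 0.0157
```

{"method": "step_arm", "body": {
  "plan": [
    [0, 0, 0, 0.03, 10],
    [0, 0, 0, 0.05, 10],
    [0, 0, 0, 0.05, 10]
  ]
}}

```text
time_s: 14.72
tcp_pos: [0.5627, 0.2133, 0.1158]
eef_rot: [-180.0, -0.0, -167.8]
contact_force: [0.7, -2.2, -0.9]
gripper_width: 0.0157
gripper_force: 54.2
```

```bash
python3 rd.py
```

```text
14.72 tcp [0.5627 0.2133 0.1158] yaw -167.8 F [ 0.7 -2.2 -0.9] M [-0.6804 -0.6188  0.0323] j6 -117.1 w 0.0157
```

{"method": "step_arm", "body": {
  "plan": [
    [0, 0, 0, 0.03, 10],
    [0, 0, 0, 0.05, 10],
    [0, 0, 0, 0.07, 10],
    [0, 0, 0, 0.07, 10]
  ]
}}

```text
time_s: 15.05
tcp_pos: [0.5627, 0.2137, 0.1158]
eef_rot: [180.0, 0.0, -172.0]
contact_force: [1.2, -0.0, -0.8]
gripper_width: 0.0155
gripper_force: 54.2
```

```bash
python3 rd.py
```

```text
15.05 tcp [0.5627 0.2137 0.1158] yaw -172.01 F [ 1.2 -0.  -0.8] M [-0.1701 -0.7167 -0.0069] j6 -121.4 w 0.0155
```

{"method": "step_arm", "body": {
  "plan": [
    [0, 0, 0, 0.016, 10],
    [0, 0, 0, 0.016, 10],
    [0, 0, 0, 0.016, 40],
    [0, 0, 0, 0.016, 60],
    [0, 0, 0, 0.016, 60],
    [0, 0, 0, 0.016, 60],
    [0, 0, 0, 0.016, 60]
  ]
}}

```text
time_s: 15.63
tcp_pos: [0.5626, 0.2135, 0.1158]
eef_rot: [180.0, -0.0, -172.9]
contact_force: [0.6, 1.0, 0.6]
gripper_width: 0.0435
gripper_force: 0.0
```

{"method": "step_arm", "body": {
  "plan": [
    [0, 0, -0.03, 0, 60],
    [0, 0, -0.1, 0, 60],
    [0, 0, -0.22, 0, 60],
    [0, 0, -0.36, 0, 60],
    [0, 0, -0.5, 0, 60],
    [0, 0, -0.6, 0, 60],
    [0, 0, -0.7, 0, 60],
    [0, 0, -0.7, 0, 60],
    [0, 0, -0.7, 0, 60]
  ]
}}

```text
time_s: 16.38
tcp_pos: [0.5632, 0.2138, 0.2932]
eef_rot: [179.9, 0.2, -172.9]
contact_force: [-0.1, -0.4, -0.1]
gripper_width: 0.06
gripper_force: 0.0
```

```bash
python3 - <<'E'
from h import *
st=r.get_state(); print(st['time_s'],st['tcp_pos'],st['eef_rot'])
im=eyes.capture('wrist'); s=eyes.capture('scene')
c=cam('wrist',st); u,v=proj(c,[[.5624,.2134,.1]])[0]; x,y=int(u),int(v); print(x,y)
p=proj(cam('scene'),[[.5624,.2134,.12]])[0].astype(int); print(p)
y=min(max(y,60),420)
a=cv2.resize(im[y-60:y+60,x-60:x+60],(400,400),interpolation=cv2.INTER_CUBIC)
b=cv2.resize(s[p[1]-40:p[1]+60,p[0]-50:p[0]+50],(400,400),interpolation=cv2.INTER_CUBIC)
cv2.imwrite('pics/fin.png',np.clip(np.hstack([a,b])[:,:,::-1]*1.3,0,255).astype(np.uint8))
E
```

```text
16.3833 [0.5632 0.2138 0.2932] [ 179.8849    0.1971 -172.9101]
321 214
[457 323]
```

View pics/fin.png

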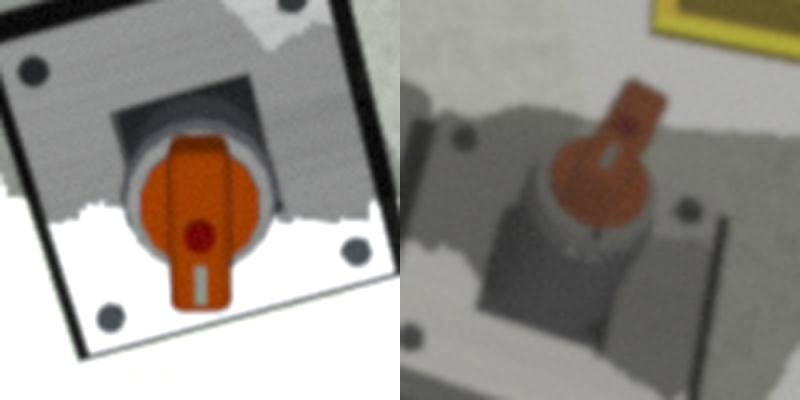

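Foot is seated flush in the pocket and the cap is upright, pin visible at crop (200,236). The bar looks parallel to the tool, so I'll check the cap angle and pin height more closely.

{"method": "step_arm", "body": {
  "plan": [
    [0.05, 0, 0.1, 0, 85],
    [0.1, 0, 0.25, 0, 85],
    [0.14, 0, 0.3, 0, 85],
    [0.14, 0, 0.3, 0, 85],
    [0.14, 0, 0.3, 0, 85]
  ]
}}

```text
time_s: 16.9
tcp_pos: [0.5274, 0.2087, 0.2149]
eef_rot: [-179.9, -0.1, -172.9]
contact_force: [0.7, 0.8, 0.5]
gripper_width: 0.0836
gripper_force: 0.0
```

```bash
python3 - <<'E'
from h import *
st=r.get_state(); im=eyes.capture('wrist'); c=cam('wrist',st); cv2.imwrite('pics/pin.png',im[:,:,::-1])
print(st['time_s'],st['tcp_pos'],st['eef_rot'])
H=hsv(im); org=((H[...,0]<22)|(H[...,0]>172))&(H[...,1]>140); org[270:]=0
n=big(org); x,y,w,h=cv2.boundingRect(n); print('org',x,y,w,h)
m=np.zeros((480,640),bool); m[y:y+h,x:x+w]=1
red=((H[...,0]<4)|(H[...,0]>174))&(H[...,1]>150)&m&(H[...,2]<170)
q=big(red); print('red',cv2.minEnclosingCircle(q), cv2.contourArea(q))
u,v=proj(c,[[.5624,.2134,.145]])[0]; print(u,v)
mm=cv2.moments(q); pu,pv=mm['m10']/mm['m00'],mm['m01']/mm['m00']; print(cast(c,[pu,pv],.145),cast(c,[pu,pv],.14725))
cr=cv2.resize(im[y-10:y+h+10,x-10:x+w+10],None,fx=6,fy=6,interpolation=cv2.INTER_CUBIC); print(cr.shape,x-10,y-10)
f=min(1,590/cr.shape[0]); cv2.imwrite('pics/pinc.png',np.clip(cv2.resize(cr,None,fx=f,fy=f)[:,:,::-1]*1.2,0,255))
E
```

```text
16.9 [0.5274 0.2087 0.2149] [-179.8958   -0.1165 -172.8722]
org 307 261 30 9Traceback (most recent call last):
  File "<stdin>", line 8, in <module>
  File "h.py", line 22, in big
    return c[-k]
           ~^^^^
IndexError: list index out of range
```

{"method": "step_arm", "body": {
  "plan": [
    [-0.1, -0.14, 0, 0, 85],
    [-0.2, -0.28, 0, 0, 85],
    [-0.3, -0.42, 0, 0, 85],
    [-0.3, -0.54, 0, 0, 85],
    [-0.3, -0.56, 0, 0, 85],
    [-0.3, -0.56, 0, 0, 85],
    [-0.3, -0.56, 0, 0, 85]
  ]
}}

```text
time_s: 17.53
tcp_pos: [0.6204, 0.0793, 0.2165]
eef_rot: [180.0, 0.1, -173.0]
contact_force: [-0.4, 0.2, -0.4]
gripper_width: 0.0849
gripper_force: 0.0
```

```bash
python3 - <<'E'
from h import *
st=r.get_state(); im=eyes.capture('wrist'); c=cam('wrist',st); cv2.imwrite('pics/pin.png',im[:,:,::-1])
np.save('pin.npy',[st['tcp_pos'],st['eef_rot']])
print(st['time_s'],st['tcp_pos'],st['eef_rot'])
u,v=proj(c,[[.5624,.2134,.145]])[0]; print(u,v); u,v=int(u),int(v)
x0,y0=max(u-50,0),max(v-45,0); print(x0,y0)
cr=cv2.resize(im[y0:y0+90,x0:x0+100],(660,594),interpolation=cv2.INTER_CUBIC)
cv2.imwrite('pics/pinc.png',np.clip(cr[:,:,::-1]*1.3,0,255).astype(np.uint8))
E
```

```text
17.5333 [0.6204 0.0793 0.2165] [ 179.9864    0.0688 -172.9875]
551.3724473683124 188.81144248099213
501 143
```

View pics/pinc.png

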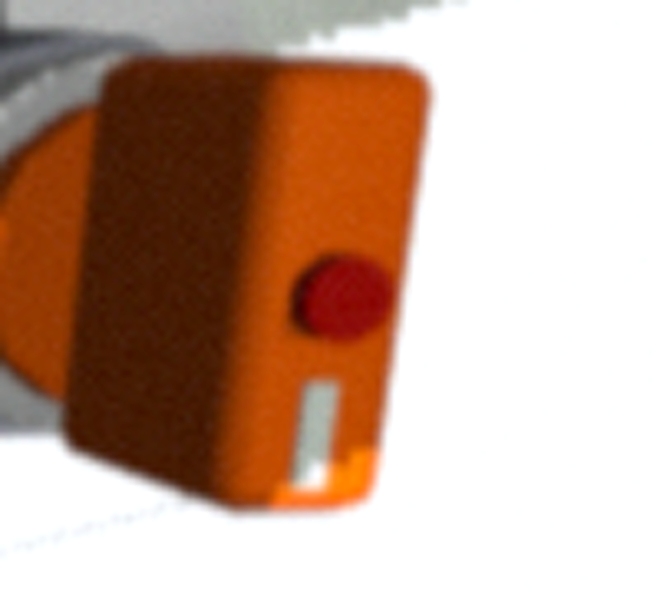

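The crop shows the red pin standing proud at (343,297), and the bar snapped several degrees further clockwise after release. That is the single click, and no resisting torque was ever felt beyond it. Handing in.

```bash
python3 -c "
from plant import workorder
print(workorder.close_job())"
```

```text
the job is handed in; nothing more can be done
None
```

The orange-capped vessel is upright and fully home in the grey stand, its cap turned clockwise through one click with the red pin up, then let go; I handed the job in at about 17.6 s of the 67 s allowed and touched nothing else.

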